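Set a comb-stand stop collar to a preset height gauge

TASK

Set the stop collar of the gel-comb stand to the height gauge: stand the gauge's fork on the black base plate and slide it fully home around the threaded post under the collar, then spin the knurled collar down the thread until it lightly nips the top of the gauge, firm enough that the gauge is held but without crushing its setting. Leave the gauge nipped there, flat on the plate, and leave the other things on the bench where they are.

Things in the scene. Friction and masses are not known exactly. Their poses are not given: they have to be found in the camera images.
- stand: Comb stand fixed to the bench: plain black plate 200 x 120 x 12 mm with one upright threaded post. Origin on the post's axis at bench level; in its axes the plate reaches from x = -155 to +45 mm and y = -60 to +60 mm, z up. The gauge is slid in from the -x side (the long free side of the plate), along +x.
- post_foot (a point): Foot of the steel post, on its axis, at the plate's top face (12 mm above the bench); axes as the stand. The post is 14 mm thick and stands 68 mm above the plate.
- collar_c (a point): Centre (half-way up, on the axis) of the knurled round aluminium collar on the post: 54 mm diameter, 18 mm high, so its underside is 9 mm below this point. Turns with the collar. At the start its underside is 33 to 37 mm above the plate.
- collar: The same collar; origin on the axis at its underside. Right-hand quick thread: clockwise seen from above lowers it 16 mm a turn (2.55 mm per rad); turning takes about 0.06 N m; it stays where it is left. The knurled ring is sprung on its threaded insert: pressed from below it yields upwards up to 4 mm, 1 mm for every 8 N; downwards it is stopped.
- gauge_tab (a point): Centre of the upright grip tab of the loose steel height gauge (about 0.3 kg): 20 mm along the gauge's x, 12 mm thick along its y, 40 mm high; 28 mm above the gauge's underside, 85 mm behind (-x of) point gauge_slot. x points along the gauge to its fork, z up. It is pinched across its 12 mm from above.
- gauge_slot (a point): Point on the gauge's underside in the middle of its forked end; axes as the tab. The fork opens to +x: slot 18 mm wide, closed end 8 mm behind this point (home, the post touches it and this point is 1 mm ahead of the post's axis), prongs to 15 mm ahead and 19 mm to each side. The foot is a flat bar 8 mm high, to 95 mm behind.
- gauge: The whole gauge, origin as point gauge_slot. On its fork is a forked aluminium anvil, within 25 mm of the origin, on which the collar comes down. Its top is preset 24 to 30 mm above the underside, different each time and not in the readings: find it by feel. 25 N on it crushes the setting; a light nip is 3 to 11 N, i.e. the collar's thread run on by 0.1 to 1 mm after first touch.
- tip_box: Bystander: blue box with clear lid, 85 x 120 x 57 mm, origin under its centre. Leave it in place.
- tube_rack: Bystander: green tube rack 70 x 140 mm, 42 mm high, origin under its centre. Leave it in place.
- comb: Bystander: grey comb bar, 20 x 130 x 12 mm with short teeth, origin under its centre. Leave it in place.

How it is judged:
By the outcome, as a careful person would: the job done as asked, in the order asked, and still so for the second after the job is handed in, with the robot touching nothing.
It also fails if it takes over 72 s, if anything falls off the work surface, if the arm or the gripper's body presses on something with over 40 N, if the wrist force passes 120 N, or if a joint passes its speed limit or range.

ROBOT

A 7-joint arm with a two-finger parallel gripper is mounted at the origin on the work surface. World frame = base frame: x ahead of the robot, y to its left, z up, the work surface at z = 0. Lengths are in m, angles in rad, forces in N, time in s.
With the tool pointing down it reaches from about 0.425 to 0.95 m from the base axis. Payload 4.7 kg.
Tool frame: the origin (TCP) lies between the finger pads; the fingertips stand 19 mm ahead of it and the grasp point (between the pads) is the TCP; z points along the fingers, y is the direction in which the jaws open and shut (so a half turn about z gives the same grasp; the last joint's range is limited). The gripper opens to 85 mm and grips with 20 to 120 N. Pads are 22 mm wide; open, the fingers measure 114 mm over their backs; the gripper's body (76 mm by 85 mm) begins 54 mm behind the grasp point. The pads swing forward as they close: fully open they stand 13 mm farther back than shut.
Start: joints at [1.265, 0.469, -0.049, 1.532, 0.024, 1.141, -0.082], TCP at [0.185, -0.649, 0.25] pointing down, gripper open.
Joint ranges: [-2.59, 2.59], [-0.33, 1.99], [-1.39, 1.29], [0.1, 2.45], [-1.04, 4.18], [0.21, 1.99], [-2.66, 2.66]. Speed limits (rad/s): [2.57, 2.57, 3.14, 3.14, 3.14, 3.14, 3.14].

INTERFACE

Orientations are given as a unit quaternion [w, x, y, z].
In Python, from plant import monitor, viewer, order gives the robot as it stands.
- The arm moves only by the tool move_arm, never from a script. Its argument "moves" is a list that holds one entry, the list of rows, each a list of 7 numbers: the shift along the world's x, y, z in mm, then the turn, a rotation vector about the world's x, y, z in rad, then the opening, from 0 (shut) to 1 (fully open). A call has 1 to 8 rows; each row shifts and turns the commanded pose from where the row before left it; what a row does not reach is not made up. A row lasts 1/12 s, in which the tool goes at most 41.7 mm and 7.16 degrees, less where a joint would pass 70% of its speed; a pose out of reach is approached as far as the arm can. A call is refused whole if a number of a shift passes 41.7 or a number of a turn 0.125, either way. A call with a gripper value outside its range is refused whole. The fingers move at their own pace and stop on an object; "grip_force" is the grip in N (left out, the last holds). Time passes only in rows, so rows that do not move let the fingers close. It gives the time, the measured TCP pose, the force and the opening at its end, in the units of the state.
- monitor.observe(): the state, without advancing time (a new reading comes with each control period).
- viewer.read_camera(name): name is "scene" or "top" or "wrist"; returns the picture (400x640x3 uint8, blue, green, red); there is no depth.
- viewer.camera_model(name): a dict with "fx", "fy", "cx", "cy" (pixels), "world_from_camera" (4x4, takes a point from camera to world coordinates); the wrist camera has in their place "tool_from_camera" (4x4, takes a point from camera to tool coordinates, whose origin is the TCP and whose axes are the flange's). Camera axes: x right, y up, looking along -z (the intrinsics and any distortion apply to the point x, -y, -z); pixel columns grow to the right and rows downward; lengths in m; the calibration is good to about 2 mm. A picture is of the moment at which its call begins: read the wrist's pose just before it. camera_model takes no time and is no camera call.
- order.finish_job(): hands the job in, once; it reports no verdict.
Trained networks look in the newest picture that a camera, given by its name, has taken for a name from the list of things; names that differ only in an ending like _2 or _b are one class to them, and where a whole thing is asked for, a point or a joint stands for the part that bears it (a point fixed in the world has none). Each returns a list of dicts, best first, with "score" (0 to 1); they miss things now and then, are a little off and sometimes report something else, mostly with a low value. They report only what shows in the picture. A call takes as long as a camera call.
- viewer.trace(target, camera): "pixels" (400x640 bool, what is visible of it) and "pixel" ([column, row] in pixels, amid what is visible of it).
The state is a dict: "clock": time; "joints": joint angles; "joint_velocities": joint speeds; "effort": joint torques, N m; "position": TCP position; "tool_rot": TCP orientation; "force": force on the tool from outside, world axes, zero at the start; "wrist_torque": the same for the moment, N m; "finger_gap": finger opening in m.
Only numpy, scipy, OpenCV 4.12 (cv2) and the standard library are available. Lean on these libraries where they do the work, as an engineer would, in place of code of your own. Each camera call takes 0.05 s, during which the arm holds its last target.

## Working session

There is one attempt and no reset: what is moved stays moved. The work goes in short steps, Python scripts to look and compute and a tool call to move; the robot and the scene stay as the last step left them, time stands still between calls to the robot, and variables do not carry over. Pictures are saved under pics/ and viewed, and the job is handed in when it is done.

Besides the shell and the picture viewer there is one more tool, called after "Request:" as name(argument=value, ...) on one line, values as JSON. move_arm: Moves the arm, as the interface text tells. Its arguments: {"type":"object","properties":{"moves":{"type":"array","items":{"type":"array","items":{"type":"array","items":{"type":"number"}}}},"grip_force":{"type":"number"}},"required":["moves"]}

```bash
ls; mkdir -p pics; cat > h.py <<'E'
import numpy as np, cv2
from plant import monitor, viewer, order
def snap(n,f):
    im=viewer.read_camera(n); cv2.imwrite('pics/'+f,im); return im
E
python3 - <<'E'
from h import *
s=monitor.observe(); print({k:np.round(v,3).tolist() for k,v in s.items()})
for n in ['scene','top','wrist']:
    snap(n,n+'0.png'); m=viewer.camera_model(n); print(n,{k:np.round(v,3).tolist() for k,v in m.items()})
for n in ['scene','top']:
    for t in ['stand','collar','post_foot','gauge','gauge_tab','gauge_slot','collar_c','tip_box','tube_rack','comb']:
        r=viewer.trace(t,n); print(n,t,[(round(x['score'],2),np.round(x['pixel'],1).tolist(),int(x['pixels'].sum())) for x in r[:2]])
print(monitor.observe()['clock'])
E
```

```text
pics
{'clock': 0.0, 'joints': [1.265, 0.469, -0.049, 1.534, 0.024, 1.141, -0.082], 'joint_velocities': [-0.0, 0.0, -0.001, -0.0, -0.002, -0.001, 0.001], 'effort': [0.0, -51.03, -0.046, -23.771, 0.011, 0.008, 0.0], 'position': [0.184, -0.649, 0.249], 'tool_rot': [-0.001, 0.99, 0.138, -0.0], 'force': [-0.654, 0.286, 0.153], 'wrist_torque': [0.025, 0.028, 0.035], 'finger_gap': 0.086}
scene {'fx': 386.341, 'fy': 386.341, 'cx': 322.833, 'cy': 199.127, 'world_from_camera': [[-0.138, -0.562, 0.815, 1.212], [0.99, -0.085, 0.109, 0.065], [0.008, 0.823, 0.569, 0.547], [0.0, 0.0, 0.0, 1.0]]}
top {'fx': 397.065, 'fy': 397.065, 'cx': 316.464, 'cy': 208.406, 'world_from_camera': [[-0.019, 0.989, -0.148, 0.43], [-1.0, -0.02, -0.009, -0.023], [-0.012, 0.148, 0.989, 0.9], [0.0, 0.0, 0.0, 1.0]]}
wrist {'fx': 321.714, 'fy': 321.714, 'cx': 320.458, 'cy': 200.53, 'tool_from_camera': [[0.001, 0.952, 0.305, 0.079], [1.0, -0.001, -0.001, 0.0], [-0.001, 0.305, -0.952, -0.123], [0.0, 0.0, 0.0, 1.0]]}
scene stand [(0.72, [354.7, 226.8], 3231)]
scene collar [(0.56, [347.1, 219.0], 432)]
scene post_foot [(0.75, 
[... 327 characters left out ...]
4, [456.9, 233.9], 506)]
scene comb [(0.59, [193.2, 263.9], 975), (0.38, [456.2, 228.8], 481)]
top stand [(0.86, [286.7, 227.0], 4702), (0.6, [422.7, 149.9], 707)]
top collar [(0.76, [291.8, 201.2], 525)]
top post_foot [(0.65, [288.4, 227.1], 4709)]
top gauge [(0.98, [191.2, 228.5], 700), (0.67, [286.0, 227.1], 4686)]
top gauge_tab [(0.58, [189.9, 230.9], 594), (0.3, [294.5, 200.4], 432)]
top gauge_slot [(0.92, [191.8, 231.1], 695)]
top collar_c [(0.76, [291.8, 201.2], 525)]
top tip_box [(0.81, [427.5, 239.8], 2344), (0.26, [196.6, 158.4], 2084)]
top tube_rack [(0.73, [427.1, 239.7], 2422), (0.67, [197.5, 159.1], 2073)]
top comb [(0.82, [421.9, 150.3], 830), (0.44, [192.8, 231.2], 608)]
1.15
```

View pics/scene0.png

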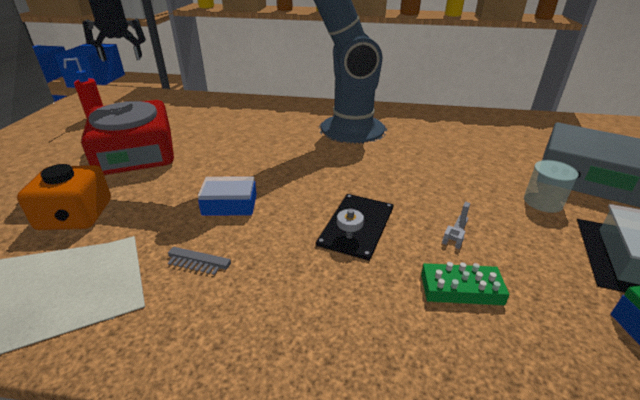

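View pics/top0.png

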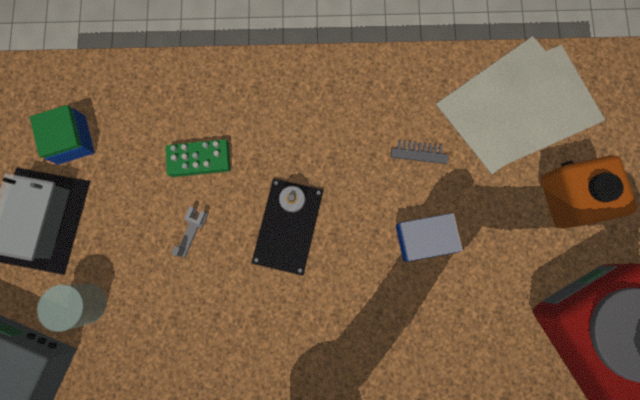

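```bash
python3 - <<'E'
import cv2
im=cv2.imread('pics/top0.png'); cv2.imwrite('pics/top0z.png',cv2.resize(im[170:300,150:350],(800,520),interpolation=cv2.INTER_CUBIC))
im=cv2.imread('pics/scene0.png'); cv2.imwrite('pics/scene0z.png',cv2.resize(im[160:310,290:490],(800,600),interpolation=cv2.INTER_CUBIC))
E
```

```text
(no output)
```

View pics/top0z.png

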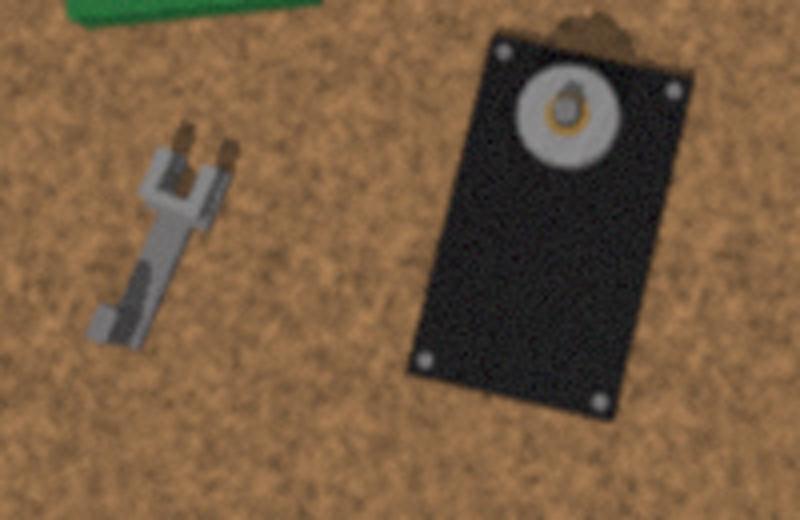

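View pics/scene0z.png

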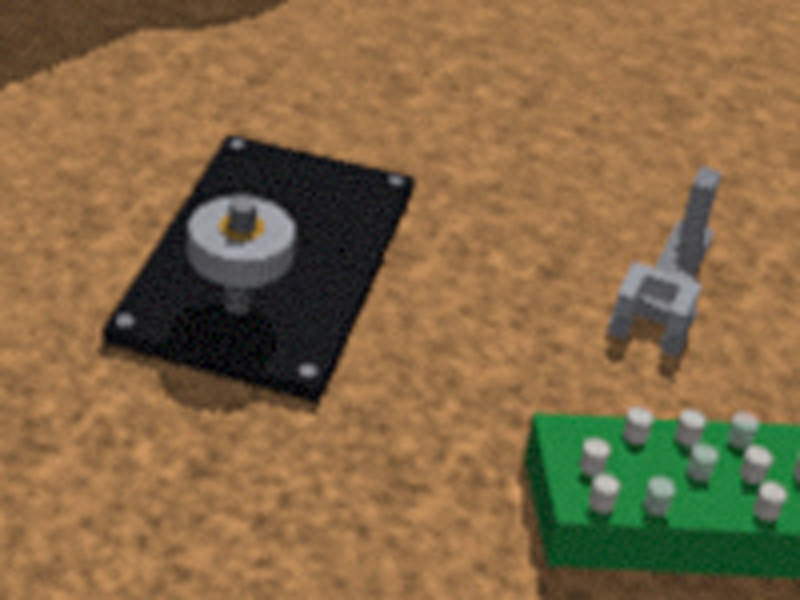

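The top view shows the stand with its collar at about (291,199) and the post nearer the far end. The gauge lies at (190,230), with its tab near the robot and its fork pointing away. Next I fit the poses.

```bash
cat >> h.py <<'E'
from scipy.optimize import least_squares
def ray(cam,uv,z,M=None):
    m=viewer.camera_model(cam); W=m['world_from_camera'] if M is None else M
    W=np.array(W); uv=np.atleast_2d(uv).astype(float)
    d=np.stack([(uv[:,0]-m['cx'])/m['fx'],-(uv[:,1]-m['cy'])/m['fy'],-np.ones(len(uv))],1)@W[:3,:3].T
    o=W[:3,3]; t=(np.array(z)-o[2])/d[:,2]; return o+t[:,None]*d
def wristM(s=None):
    from scipy.spatial.transform import Rotation as R
    s=s or monitor.observe(); T=np.eye(4); q=np.array(s['tool_rot']); T[:3,:3]=R.from_quat(q[[1,2,3,0]]).as_matrix(); T[:3,3]=s['position']
    return T@np.array(viewer.camera_model('wrist')['tool_from_camera'])
def pl(w,l):
    # w world pts, l local xy; -> x,y,yaw
    f=lambda p:(np.c_[np.cos(p[2])*l[:,0]-np.sin(p[2])*l[:,1]+p[0],np.sin(p[2])*l[:,0]+np.cos(p[2])*l[:,1]+p[1]]-w[:,:2]).ravel()
    best=min((least_squares(f,[w[:,0].mean(),w[:,1].mean(),a]) for a in np.arange(-3,3,1)),key=lambda r:r.cost)
    return best.x,f(best.x)
E
python3 - <<'E'
from h import *
z=lambda a:np.array(a)/4.+[150,170]-0.4
w=ray('top',z([[496,33],[693,73],[613,418],[409,374]]),.012)
l=np.array([[.045,.06],[.045,-.06],[-.155,-.06],[-.155,.06]])
p,r=pl(w,l);print('stand',p.round(4),(r*1e3).round(1))
print('collar c top',ray('top',z([[568,115]]),.012+.035+.018).round(4),'post top',ray('top',z([[568,97]]),.08).round(4))
# gauge
w=np.r_[ray('top',z([[101,324]]),.048),ray('top',z([[133,348]]),.004),ray('top',z([[181,205]]),.027)]
print('gauge tab, rear, fork top closed-end',w.round(4))
s=z([[165,150],[238,180]]);print(ray('top',s,.027).round(4))
E
```

```text
stand [ 0.5801  0.0363 -0.2416] [ 2.2  2.5 -0.8 -1.7 -1.9 -2.2  0.6  1.4]
collar c top [[0.578  0.0367 0.065 ]] post top [[0.585  0.0356 0.08  ]]
gauge tab, rear, fork top closed-end [[0.4725 0.2896 0.048 ]
 [0.4609 0.2872 0.004 ]
 [0.5385 0.255  0.027 ]]
[[0.5696 0.2647 0.027 ]
 [0.5519 0.2235 0.027 ]]
```

Request:
move_arm(moves=[[[26, 24, 0, 0, 0, 0.08, 1], [26, 24, 0, 0, 0, 0.08, 1], [26, 24, 0, 0, 0, 0.08, 1], [26, 24, 0, 0, 0, 0.08, 1], [26, 24, 0, 0, 0, 0.08, 1], [26, 24, 0, 0, 0, 0.08, 1], [26, 24, 0, 0, 0, 0.08, 1], [26, 24, 0, 0, 0, 0.08, 1]]])

```text
clock: 1.82
position: [0.3936, -0.4561, 0.2506]
tool_rot: [0.0, 0.896, 0.444, 0.0]
force: [-0.2, -0.6, 0.3]
finger_gap: 0.0852
```

Request:
move_arm(moves=[[[26, 24, 0, 0, 0, 0.08, 1], [26, 24, 0, 0, 0, 0.08, 1], [26, 24, 0, 0, 0, 0.08, 1], [26, 24, 0, 0, 0, 0.08, 1], [6, 38, 0, 0, 0, 0.08, 1], [6, 38, 0, 0, 0, 0.08, 1], [6, 38, 0, 0, 0, 0.08, 1], [6, 38, 0, 0, 0, 0.08, 1]]])

```text
clock: 2.48
position: [0.5206, -0.2076, 0.2505]
tool_rot: [0.0, 0.711, 0.703, 0.0]
force: [1.2, 0.0, -1.3]
finger_gap: 0.0856
```

Request:
move_arm(moves=[[[6, 38, 0, 0, 0, 0.08, 1], [6, 38, 0, 0, 0, 0.08, 1], [6, 38, 0, 0, 0, 0.08, 1], [6, 38, 0, 0, 0, 0.08, 1], [6, 38, 0, 0, 0, 0.08, 1], [6, 38, 0, 0, 0, 0.08, 1], [-11, 34, -6, 0, 0, 0.08, 1], [-11, 34, -6, 0, 0, 0.08, 1]]])

```text
clock: 3.15
position: [0.5348, 0.0887, 0.2387]
tool_rot: [0.001, 0.453, 0.891, 0.001]
force: [0.2, 0.4, -0.0]
finger_gap: 0.0855
```

Request:
move_arm(moves=[[[-11, 34, -6, 0, 0, 0.08, 1], [-11, 34, -6, 0, 0, 0.08, 1], [-11, 34, -6, 0, 0, 0.08, 1], [-11, 34, -6, 0, 0, 0.08, 1], [-11, 34, -6, 0, 0, 0.08, 1], [-11, 34, -6, 0, 0, 0.08, 1], [0, 0, 0, 0, 0, 0, 1], [0, 0, 0, 0, 0, 0, 1]]])

```text
clock: 3.82
position: [0.4672, 0.2929, 0.2023]
tool_rot: [-0.0, 0.228, 0.974, 0.0]
force: [0.9, -0.1, -0.0]
finger_gap: 0.0854
```

```bash
cat >> h.py <<'E'
def st():
    s=monitor.observe()
    from scipy.spatial.transform import Rotation as R
    X=R.from_quat(np.array(s['tool_rot'])[[1,2,3,0]]).as_matrix()
    print('t',round(s['clock'],2),'pos',np.round(np.array(s['position'])*1e3,1),'yaw',round(np.arctan2(X[1,0],X[0,0]),4),'zax',X[:,2].round(4),'F',np.round(s['force'],2),'T',np.round(s['wrist_torque'],2),'gap',round(s['finger_gap']*1e3,1),'j7',round(s['joints'][6],3))
    return s
E
python3 - <<'E'
from h import *
s=st(); print(np.round(s['joints'],2)); snap('wrist','w1.png')
for t in ['gauge','gauge_tab','gauge_slot']:
    for x in viewer.trace(t,'wrist')[:2]: print(t,round(x['score'],2),np.round(x['pixel'],1),x['pixels'].sum())
E
```

```text
t 3.82 pos [467.2 292.9 202.3] yaw 2.6813 zax [-7.e-04  9.e-04 -1.e+00] F [ 0.87 -0.09 -0.02] T [-0.02  0.02  0.04] gap 85.4 j7 0.112
[ 0.03  0.45 -0.86  1.85  0.4   1.03  0.11]
gauge 0.64 [322.2 238.4] 2313
gauge_tab 0.95 [319.8 235.3] 2453
gauge_slot 0.87 [320.1 233.7] 2387
```

View pics/w1.png

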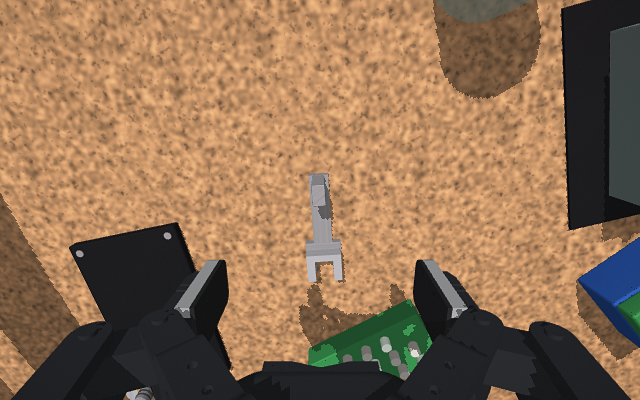

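```bash
python3 - <<'E'
from h import *
im=cv2.imread('pics/w1.png'); cv2.imwrite('pics/w1z.png',cv2.resize(im[165:290,285:360],(360,600),interpolation=cv2.INTER_CUBIC))
E
```

```text
(no output)
```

View pics/w1z.png

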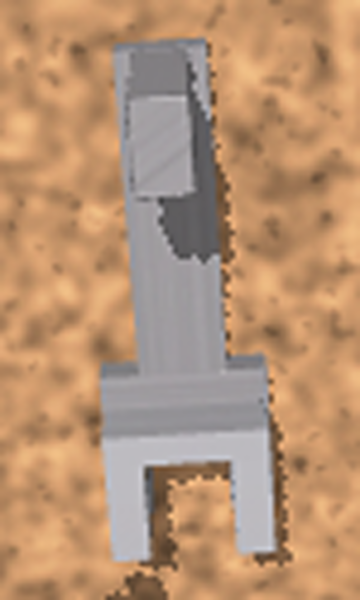

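```bash
python3 - <<'E'
from h import *
z=lambda a:np.array(a)/4.8+[285,165]-0.4
M=wristM()
t=ray('wrist',z([[130,97],[188,95],[195,193],[137,197]]),.048,M)
lt=np.array([[-.095,-.006],[-.095,.006],[-.075,.006],[-.075,-.006]])
f=ray('wrist',z([[114,560],[275,552]]),.027,M)
lf=np.array([[.015,-.019],[.015,.019]])
r=ray('wrist',z([[114,45],[207,40]]),.008,M)
print(t.round(4),f.round(4),r.round(4))
p,e=pl(t,lt);print('tab',t.mean(0),p,(e*1e3).round(1))
p,e=pl(np.r_[t,f],np.r_[lt,lf]);print('all',p,(e*1e3).round(1))
print('tab pos',p[:2]-.085*np.array([np.cos(p[2]),np.sin(p[2])]))
# plate
c=ray('wrist',np.array([[68,244],[178,222.5]]),.012,M);print(c)
E
```

```text
[[0.463  0.2837 0.048 ]
 [0.4675 0.2935 0.048 ]
 [0.4852 0.2861 0.048 ]
 [0.481  0.2759 0.048 ]] [[0.5602 0.2291 0.027 ]
 [0.5743 0.2617 0.027 ]] [[0.4605 0.28   0.008 ]
 [0.4683 0.2979 0.008 ]]
tab [0.47417102 0.28480937 0.048     ] [ 0.55232691  0.25139296 -0.40403779] [-0.4 -0.5 -0.1  0.8  0.5  0.3  0.  -0.6]
all [ 0.55275936  0.25150164 -0.40108968] [-0.  -0.6  0.2  0.6  0.8  0.2  0.4 -0.7 -1.  -0.9 -0.3  1.4]
tab pos [0.4745053  0.28468749]
[[0.41208252 0.01552353 0.012     ]
 [0.44449359 0.13483248 0.012     ]]
```

Request:
move_arm(moves=[[[7.2, -8.2, -10, 0, 0, 0.058, 1], [0, 0, -35, 0, 0, 0, 1], [0, 0, -35, 0, 0, 0, 0.6], [0, 0, -35, 0, 0, 0, 0.5], [0, 0, -30, 0, 0, 0, 0.5], [0, 0, -22, 0, 0, 0, 0.5], [0, 0, 0, 0, 0, 0, 0.5], [0, 0, 0, 0, 0, 0, 0.5]]], grip_force=40)

```text
clock: 4.68
position: [0.476, 0.2812, 0.0349]
tool_rot: [-0.001, 0.203, 0.979, -0.001]
force: [-0.2, 0.5, 1.3]
finger_gap: 0.0429
```

```bash
python3 - <<'E'
from h import *
st(); snap('wrist','w2.png')
E
```

```text
t 4.68 pos [476.  281.2  34.9] yaw 2.7328 zax [-0.0013 -0.0011 -1.    ] F [-0.25  0.48  1.3 ] T [-0.   -0.04 -0.03] gap 42.9 j7 -0.008
```

View pics/w2.png

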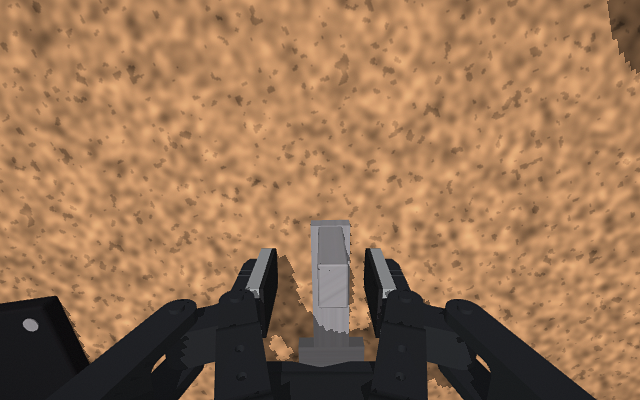

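Request:
move_arm(moves=[[[-1.5, 3.5, 0, 0, 0, 0.006, 0.5], [0, 0, 0, 0, 0, 0, 0.3], [0, 0, 0, 0, 0, 0, 0], [0, 0, 0, 0, 0, 0, 0], [0, 0, 0, 0, 0, 0, 0], [0, 0, 0, 0, 0, 0, 0], [0, 0, 0, 0, 0, 0, 0], [0, 0, 0, 0, 0, 0, 0]]], grip_force=40)

```text
clock: 5.4
position: [0.4749, 0.2866, 0.0366]
tool_rot: [0.001, 0.199, 0.98, 0.001]
force: [-0.7, -0.4, 6.4]
finger_gap: 0.0111
```

```bash
python3 - <<'E'
from h import *
st(); snap('wrist','w3.png')
E
```

```text
t 5.4 pos [474.9 286.6  36.6] yaw 2.7406 zax [ 0.002  0.001 -1.   ] F [-0.67 -0.36  6.37] T [-0.18  0.11  0.02] gap 11.1 j7 -0.01
```

View pics/w3.png

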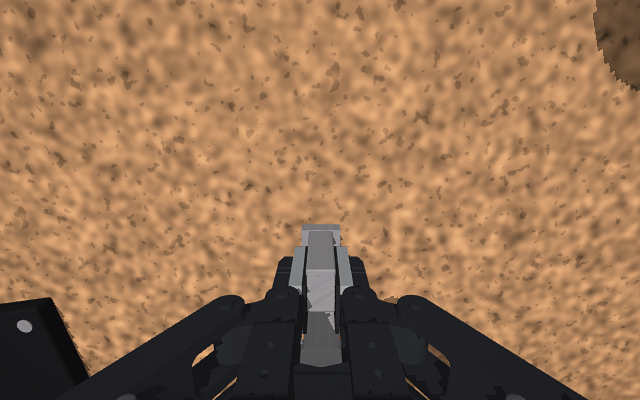

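Request:
move_arm(moves=[[[0, 0, 3, 0, 0, 0, 0], [0, 0, 20, 0, 0, 0, 0], [0, 0, 40, 0, 0, 0, 0], [0, 0, 40, 0, 0, 0, 0], [0, 0, 40, 0, 0, 0, 0], [0, 0, 0, 0, 0, 0, 0], [0, 0, 0, 0, 0, 0, 0]]], grip_force=60)

```text
clock: 6.03
position: [0.4748, 0.2863, 0.1801]
tool_rot: [0.002, 0.199, 0.98, 0.001]
force: [-1.1, -1.1, -3.5]
finger_gap: 0.0109
```

```bash
python3 - <<'E'
from h import *
st(); snap('wrist','w4.png');snap('scene','s4.png')
E
```

```text
t 6.03 pos [474.8 286.3 180.1] yaw 2.7403 zax [ 0.0035  0.0013 -1.    ] F [-1.09 -1.13 -3.45] T [-0.01  0.17 -0.  ] gap 10.9 j7 0.154
```

View pics/w4.png

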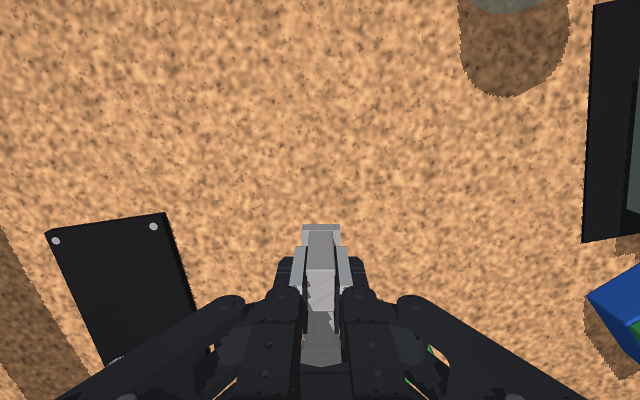

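View pics/s4.png

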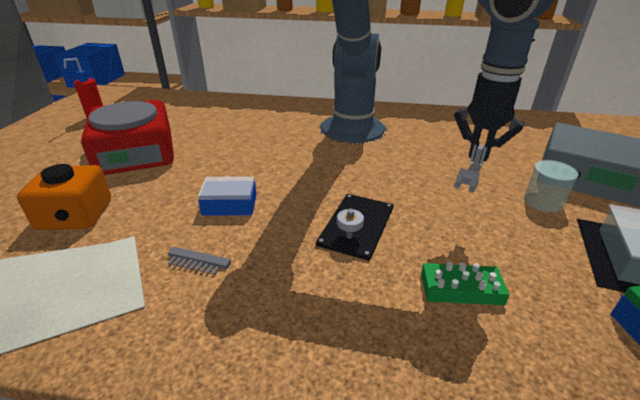

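Request:
move_arm(moves=[[[-5, -35, 0, 0, 0, 0.025, 0], [-5, -35, 0, 0, 0, 0.025, 0], [-5, -35, 0, 0, 0, 0.025, 0], [-5, -35, 0, 0, 0, 0.025, 0], [-5, -35, 0, 0, 0, 0.025, 0], [-5, -35, 0, 0, 0, 0.025, 0], [0, 0, 0, 0, 0, 0, 0], [0, 0, 0, 0, 0, 0, 0]]])

```text
clock: 6.8
position: [0.4425, 0.0725, 0.1762]
tool_rot: [-0.002, 0.128, 0.992, -0.001]
force: [0.2, 1.3, -2.8]
finger_gap: 0.0109
```

```bash
python3 - <<'E'
from h import *
st(); snap('wrist','w5.png');snap('scene','s5.png');snap('top','t5.png')
E
```

```text
t 6.8 pos [442.5  72.5 176.2] yaw 2.8847 zax [-0.0051 -0.0013 -1.    ] F [ 0.22  1.33 -2.76] T [0.14 0.03 0.01] gap 10.9 j7 0.718
```

View pics/w5.png

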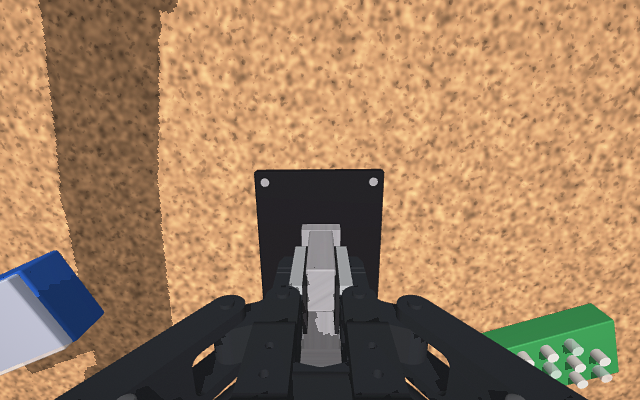

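View pics/s5.png

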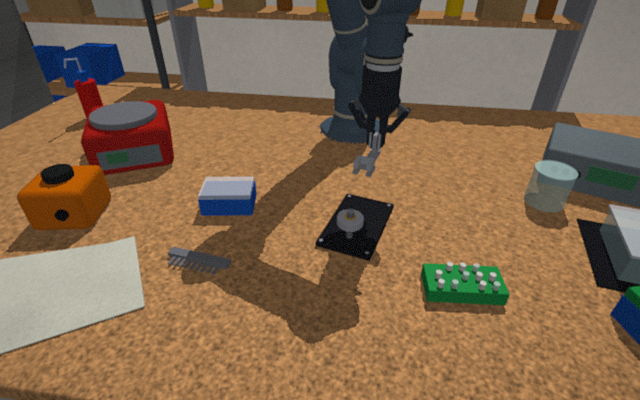

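View pics/t5.png

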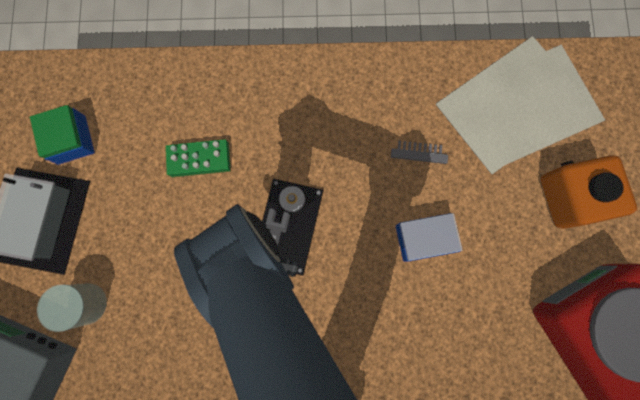

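```bash
python3 - <<'E'
from h import *
im=cv2.imread('pics/w5.png'); cv2.imwrite('pics/w5z.png',cv2.resize(im[160:310,245:395],(600,600),interpolation=cv2.INTER_CUBIC))
im=cv2.imread('pics/t5.png'); cv2.imwrite('pics/t5z.png',cv2.resize(im[170:280,240:340],(600,660)[:2] if 0 else (545,600),interpolation=cv2.INTER_CUBIC))
E
```

```text
(no output)
```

View pics/w5z.png

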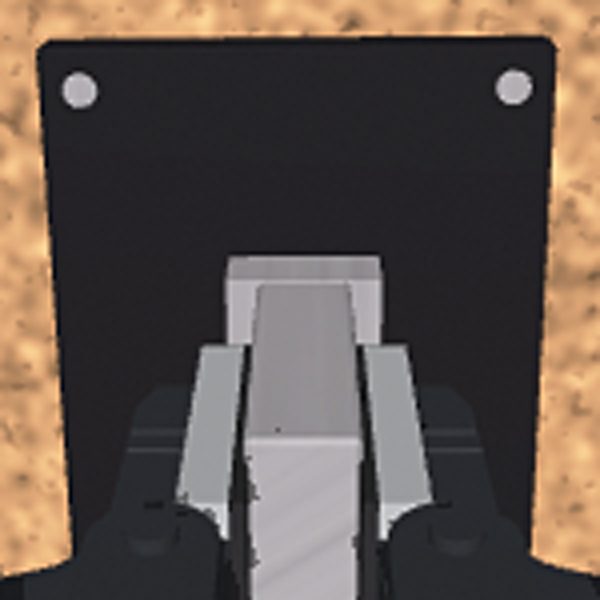

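View pics/t5z.png

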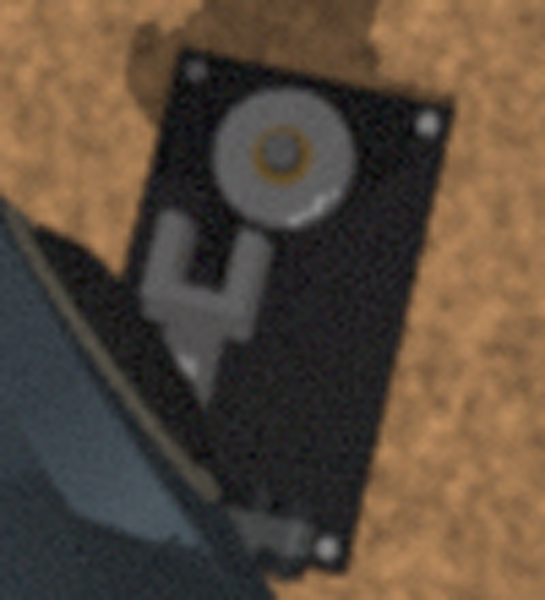

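```bash
python3 - <<'E'
from h import *
z=lambda a:np.array(a)/4.+[245,160]-0.4
s=monitor.observe();M=wristM(s)
L=ray('wrist',z([[41,60],[72,540]]),.012,M);R=ray('wrist',z([[555,55],[533,540]]),.012,M);E=ray('wrist',z([[48,44],[548,38]]),.012,M);S=ray('wrist',z([[80,90],[514,88]]),.012,M)
a=lambda p:np.arctan2(*(p[1]-p[0])[[1,0]])
print('yaw L,R,E-90,S', a(L),a(R),a(E)-np.pi/2,a(S)-np.pi/2, 'widths',np.linalg.norm(S[1]-S[0]),np.linalg.norm(E[1]-E[0]))
yaw=np.mean([a(L),a(R),a(E)-np.pi/2]);u=np.array([np.cos(yaw),np.sin(yaw)]);n=np.array([-u[1],u[0]])
print('yaw',yaw,'lateral L,R,S',L[:,:2]@n,R[:,:2]@n,S[:,:2]@n,'mid',((L+R)[:,:2]@n).mean()/2,(S[:,:2]@n).mean(),'rear',E[:,:2]@u, 'scr',S[:,:2]@u)
mid=((L+R)[:,:2]@n).mean()/2; o=(E[:,:2]@u).mean()+.155
print('post est',o*u+mid*n)
# held tab top (rel): tab rear top edge, front? z from tool
p=np.array(s['position']);zt=p[2]+.0125
T=ray('wrist',z([[247,437],[361,437],[255,285],[350,283]]),[zt,zt,zt-.04,zt-.04],M) if 0 else None
t=ray('wrist',z([[247,437],[361,437]]),zt,M);print('tab rear top',t, t.mean(0)-p, np.linalg.norm(t[1]-t[0]),'yaw',a(t)-np.pi/2)
b=ray('wrist',z([[228,257],[381,256]]),p[2]-.0355,M);print('foot rear',b,np.linalg.norm(b[1]-b[0]),'yaw',a(b)-np.pi/2)
print('lat of tab',t[:,:2]@n,b[:,:2]@n,'tcp',p[:2]@n)
zz=lambda a:np.array(a)/5.45+[240,170]-0.4
c=ray('top',zz([[197,69],[428,123],[328,548]]),.012);print('top screws',c)
print('yaw',np.arctan2(*(c[1]-c[2])[[1,0]]),a(c[:2][::-1])-np.pi/2)
print('collar top',ray('top',zz([[285,158]]),.065),'post top',ray('top',zz([[283,147]]),.08))
h=p[2]-.034+.027
f=ray('top',zz([[160,210],[192,215],[241,229],[274,238]]),h);print('fork prong ends',f)
E
```

```text
yaw L,R,E-90,S -0.24676165640343178 -0.2328620099188625 -0.23569275376370435 -0.24317075998614568 widths 0.10032910580827552 0.11426004311245845
yaw -0.23843880669533288 lateral L,R,S [0.11961224 0.11855068] [0.23753633 0.23825429] [0.12812223 0.22845021] mid 0.1784883836878991 0.17828621765459635 rear [0.39799801 0.39768424] scr [0.40890392 0.40937867]
post est [0.57935652 0.0428653 ]
tab rear top [[0.42809819 0.07543434 0.19009574]
 [0.43080467 0.08612512 0.19009574]] [-0.01416969  0.00378324  0.0125    ] 0.011028041750580161 yaw -0.24795136642259052
foot rear [[0.42749876 0.07092041 0.14209574]
 [0.43233131 0.09059016 0.14209574]] 0.020254690562946515 yaw -0.24091245376070036
lat of tab [0.1744109  0.18543844] [0.1698831  0.19013773] tcp 0.17959514464217421
top screws [[ 0.62551372  0.0764585   0.012     ]
 [ 0.60042555 -0.02000011  0.012     ]
 [ 0.42588782  0.02398455  0.012     ]]
yaw -0.24686636826130257 -0.2544547829987933
collar top [[0.57750807 0.03611275 0.065     ]] post top [[0.57918199 0.03577532 0.08      ]]
fork prong ends [[0.54178443 0.07147724 0.17059574]
 [0.53983384 0.06054709 0.17059574]
 [0.53466663 0.0438469  0.17059574]
 [0.53134111 0.03262164 0.17059574]]
```

Request:
move_arm(moves=[[[0, 0, 0, 0, 0, 0, 0], [0, 0, 0, 0, 0, 0, 0], [0, 0, 0, 0, 0, 0, 0]]])

```text
clock: 7.2
position: [0.4441, 0.0771, 0.1782]
tool_rot: [-0.0, 0.124, 0.992, 0.0]
force: [0.4, 0.6, -2.8]
finger_gap: 0.0112
```

```bash
python3 - <<'E'
from h import *
st();im=snap('wrist','w6.png');st();im2=snap('top','t6.png');st()
cv2.imwrite('pics/w6z.png',cv2.resize(im[160:310,245:395],(600,600),interpolation=cv2.INTER_CUBIC))
cv2.imwrite('pics/t6z.png',cv2.resize(im2[170:280,240:340],(545,600),interpolation=cv2.INTER_CUBIC))
E
```

```text
t 7.2 pos [444.1  77.1 178.2] yaw 2.893 zax [-3.e-04  5.e-04 -1.e+00] F [ 0.39  0.58 -2.82] T [0.03 0.12 0.05] gap 11.2 j7 0.718
t 7.25 pos [444.1  76.9 178.3] yaw 2.8926 zax [-2.e-04  4.e-04 -1.e+00] F [-0.67 -0.54 -2.58] T [0.02 0.12 0.03] gap 11.2 j7 0.718
t 7.3 pos [444.2  76.7 178.3] yaw 2.8923 zax [-0.e+00  2.e-04 -1.e+00] F [ 0.02  0.03 -5.  ] T [0.05 0.1  0.04] gap 10.8 j7 0.718
```

View pics/w6z.png

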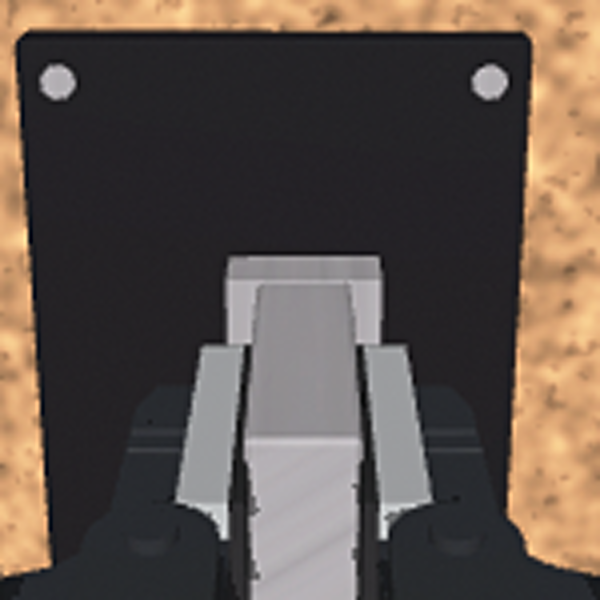

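View pics/t6z.png

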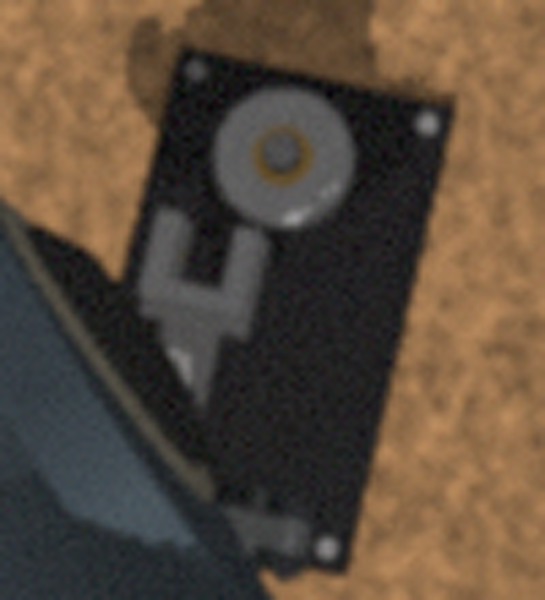

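```bash
python3 - <<'E'
from h import *
z=lambda a:np.array(a)/4.+[245,160]-0.4
from scipy.spatial.transform import Rotation as Ro
s=dict(position=np.array([.4441,.0770,.1782]),tool_rot=[0,np.cos((2.893)/2),np.sin(2.893/2),0]);M=wristM(s)
L=ray('wrist',z([[17,60],[52,540]]),.012,M);R=ray('wrist',z([[531,55],[508,540]]),.012,M);E=ray('wrist',z([[30,32],[520,32]]),.012,M);S=ray('wrist',z([[57.5,82],[490,82]]),.012,M)
a=lambda p:np.arctan2(*(p[1]-p[0])[[1,0]])
print('yaw', a(L),a(R),a(E)-np.pi/2,a(S)-np.pi/2)
for yaw in (-.2385,-.244):
    u=np.array([np.cos(yaw),np.sin(yaw)]);n=np.array([-u[1],u[0]])
    p=s['position'][:2]
    print('rel tcp: L',(L[:,:2]-p)@n,'R',(R[:,:2]-p)@n,'S',(S[:,:2]-p)@n,((S[:,:2]-p)@n).mean(),'rear',(E[:,:2]-p)@u,'post',p+u*(((E[:,:2]-p)@u).mean()+.155)+n*((S[:,:2]-p)@n).mean())
p=s['position']
t=ray('wrist',z([[247,437],[361,437]]),p[2]+.0125,M);b=ray('wrist',z([[228,257],[381,256]]),p[2]-.0275,M)
print('tab rel',(t-p)[:,:2]@n,(b-p)[:,:2]@n, (t-p)[:,:2]@u,(b-p)[:,:2]@u)
zz=lambda a:np.array(a)/5.45+[240,170]-0.4
h=p[2]-.034+.027
f=ray('top',zz([[160,209],[190,214],[241,227],[273,236]]),h);print('fork mid rel top post',(f[:,:2]-[.579,.0358])@n, 'mean',((f[:,:2]-[.579,.0358])@n).mean())
E
```

```text
yaw -0.24428153944688666 -0.2397616516043628 -0.24735904550230847 -0.24734128912112974
rel tcp: L [-0.06573103 -0.06647099] R [0.05244056 0.05227762] S [-0.05676514  0.043249  ] -0.006758068433860051 rear [-0.01723941 -0.01624769] post [0.57684632 0.03777079]
rel tcp: L [-0.06578899 -0.06582503] R [0.05238009 0.05292744] S [-0.05679415  0.04322333] -0.00678540863460253 rear [-0.01689674 -0.01652071] post [0.57665574 0.03700633]
tab rel [-0.00526374  0.00576139] [-0.00929566  0.00993268] [-0.01472314 -0.01468785] [-0.01733685 -0.01740898]
fork mid rel top post [ 0.02561421  0.01521076 -0.00281489 -0.014171  ] mean 0.0059597699612158285
```

Request:
move_arm(moves=[[[6.2, -8.4, 0, 0, 0, 0.003, 0], [0, 0, -30, 0, 0, 0, 0], [0, 0, -30, 0, 0, 0, 0], [0, 0, -30, 0, 0, 0, 0], [0, 0, -23, 0, 0, 0, 0], [0, 0, 0, 0, 0, 0, 0], [0, 0, 0, 0, 0, 0, 0], [0, 0, 0, 0, 0, 0, 0]]])

```text
clock: 7.97
position: [0.4517, 0.0679, 0.0664]
tool_rot: [0.001, 0.124, 0.992, 0.001]
force: [-0.4, -0.5, -3.2]
finger_gap: 0.0112
```

```bash
python3 - <<'E'
from h import *
st();im=snap('wrist','w7.png');st();im2=snap('top','t7.png');im3=snap('scene','s7.png')
cv2.imwrite('pics/s7z.png',cv2.resize(im3[170:270,300:420],(720,600),interpolation=cv2.INTER_CUBIC))
cv2.imwrite('pics/t7z.png',cv2.resize(im2[170:280,240:340],(545,600),interpolation=cv2.INTER_CUBIC))
E
```

```text
t 7.97 pos [451.7  67.9  66.4] yaw 2.8937 zax [ 2.2e-03  7.0e-04 -1.0e+00] F [-0.39 -0.5  -3.16] T [0.08 0.12 0.02] gap 11.2 j7 0.526
t 8.02 pos [452.   67.9  66.8] yaw 2.8937 zax [ 3.3e-03  7.0e-04 -1.0e+00] F [-0.77  0.26 -3.33] T [0.03 0.14 0.01] gap 11.0 j7 0.526
```

View pics/w7.png

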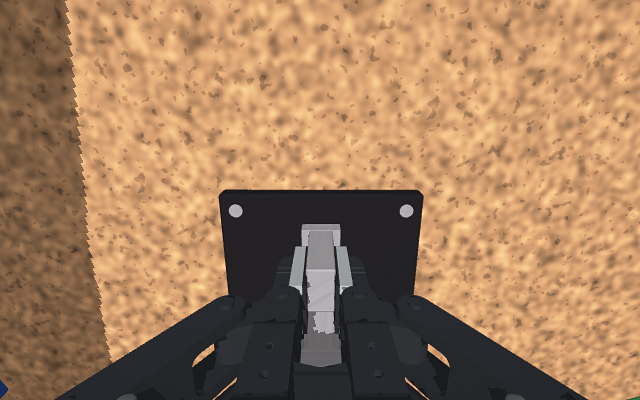

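View pics/s7z.png

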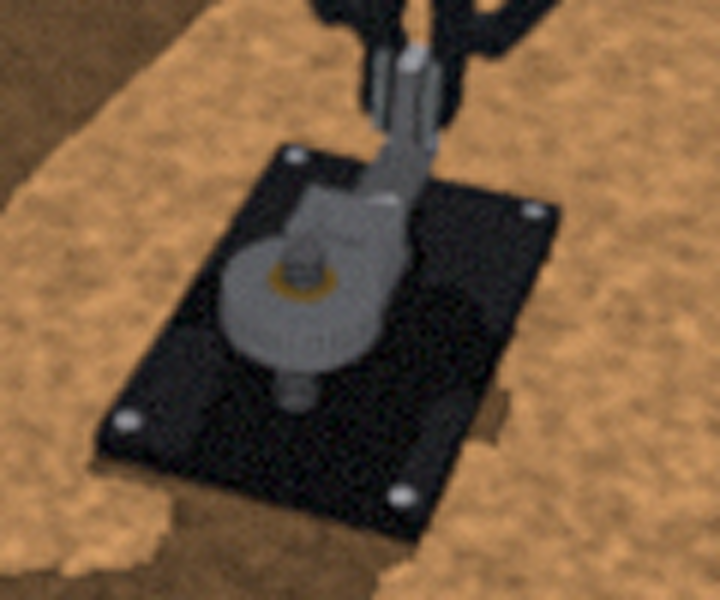

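View pics/t7z.png

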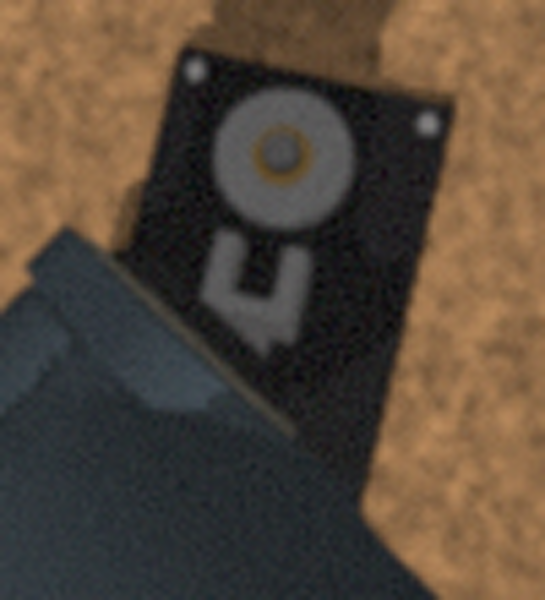

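```bash
python3 - <<'E'
from h import *
yaw=-.2455;u=np.array([np.cos(yaw),np.sin(yaw)]);n=np.array([-u[1],u[0]])
zz=lambda a:np.array(a)/5.45+[240,170]-0.4
f=ray('top',zz([[217,229],[248,238],[281,246],[313,254]]),.057)
print(((f[:,:2]-[.579,.0358])@n*1e3).round(1),((f[:,:2]-[.579,.0358])@u*1e3).round(1))
E
```

```text
[ 20.3   7.6  -5.8 -18.8] [-33.9 -34.6 -34.8 -35.1]
```

Request:
move_arm(moves=[[[0, 0, -12, 0, 0, 0, 0], [0, 0, -2, 0, 0, 0, 0], [0, 0, 0, 0, 0, 0, 0], [0, 0, 0, 0, 0, 0, 0]]])

```text
clock: 8.45
position: [0.4507, 0.0676, 0.0519]
tool_rot: [0.0, 0.124, 0.992, 0.0]
force: [0.0, 0.2, -3.2]
finger_gap: 0.0108
```

Request:
move_arm(moves=[[[0, 0, -2, 0, 0, 0, 0], [0, 0, 0, 0, 0, 0, 0]]])

```text
clock: 8.62
position: [0.4506, 0.0676, 0.0496]
tool_rot: [0.0, 0.124, 0.992, 0.0]
force: [-0.2, -0.2, -3.7]
finger_gap: 0.0109
```

Request:
move_arm(moves=[[[0, 0, -1, 0, 0, 0, 0], [0, 0, 0, 0, 0, 0, 0]]])

```text
clock: 8.78
position: [0.4506, 0.0677, 0.0487]
tool_rot: [0.0, 0.124, 0.992, -0.0]
force: [-0.2, -0.4, 0.8]
finger_gap: 0.0107
```

Request:
move_arm(moves=[[[0, 0, -1, 0, 0, 0, 0], [0, 0, 0, 0, 0, 0, 0]]])

```text
clock: 8.95
position: [0.4506, 0.0677, 0.0486]
tool_rot: [0.0, 0.124, 0.992, -0.001]
force: [-4.3, -1.7, 12.6]
finger_gap: 0.0112
```

Request:
move_arm(moves=[[[-0.1, -0.4, 0.9, 0, 0, 0, 0], [5.82, -1.46, 0, 0, 0, 0, 0], [5.82, -1.46, 0, 0, 0, 0, 0], [5.82, -1.46, 0, 0, 0, 0, 0], [5.82, -1.46, 0, 0, 0, 0, 0], [0, 0, 0, 0, 0, 0, 0]]])

```text
clock: 9.45
position: [0.4745, 0.0618, 0.0487]
tool_rot: [0.0, 0.124, 0.992, 0.0]
force: [-1.8, 1.3, 5.1]
finger_gap: 0.0111
```

```bash
python3 - <<'E'
from h import *
st();im3=snap('scene','s8.png');im2=snap('top','t8.png')
a=cv2.resize(im3[180:260,310:400],(400,356),interpolation=cv2.INTER_CUBIC);b=cv2.resize(im2[180:260,250:340],(400,356),interpolation=cv2.INTER_CUBIC)
cv2.imwrite('pics/c8.png',np.hstack([a,b]))
E
```

```text
t 9.45 pos [474.5  61.8  48.7] yaw 2.8937 zax [ 6.e-04  7.e-04 -1.e+00] F [-1.77  1.25  5.14] T [-0.03  0.33  0.01] gap 11.1 j7 0.523
```

View pics/c8.png

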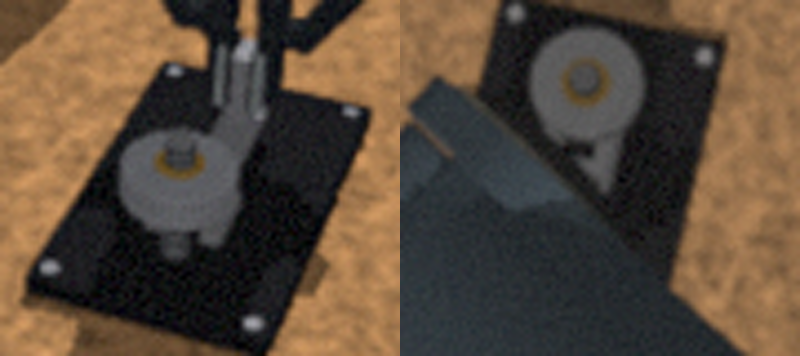

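Request:
move_arm(moves=[[[2.91, -0.73, 0, 0, 0, 0, 0], [2.91, -0.73, 0, 0, 0, 0, 0], [2.91, -0.73, 0, 0, 0, 0, 0], [2.91, -0.73, 0, 0, 0, 0, 0], [0, 0, 0, 0, 0, 0, 0]]])

```text
clock: 9.97
position: [0.4844, 0.0593, 0.0487]
tool_rot: [-0.001, 0.123, 0.992, 0.0]
force: [-5.3, 0.8, 9.0]
finger_gap: 0.0114
```

Request:
move_arm(moves=[[[2.91, -0.73, 0, 0, 0, 0, 0], [2.91, -0.73, 0, 0, 0, 0, 0], [2.91, -0.73, 0, 0, 0, 0, 0], [0, 0, 0, 0, 0, 0, 0]]])

```text
clock: 10.3
position: [0.4932, 0.0571, 0.0487]
tool_rot: [-0.001, 0.123, 0.992, 0.0]
force: [-5.1, 2.0, 8.8]
finger_gap: 0.0109
```

Request:
move_arm(moves=[[[0.97, -0.24, 0, 0, 0, 0, 0], [0.97, -0.24, 0, 0, 0, 0, 0], [0, 0, 0, 0, 0, 0, 0]]])

```text
clock: 10.55
position: [0.4943, 0.0568, 0.0486]
tool_rot: [-0.001, 0.123, 0.992, -0.0]
force: [-6.5, 2.0, 10.3]
finger_gap: 0.0107
```

```bash
python3 - <<'E'
from h import *
st();im3=snap('scene','s9.png');im2=snap('top','t9.png')
a=cv2.resize(im3[180:260,310:400],(400,356),interpolation=cv2.INTER_CUBIC);b=cv2.resize(im2[180:260,250:340],(400,356),interpolation=cv2.INTER_CUBIC)
cv2.imwrite('pics/c9.png',np.hstack([a,b]))
E
```

```text
t 10.55 pos [494.3  56.8  48.6] yaw 2.895 zax [-0.0025  0.     -1.    ] F [-6.47  1.97 10.31] T [ 0.27  1.35 -0.01] gap 10.7 j7 0.552
```

View pics/c9.png

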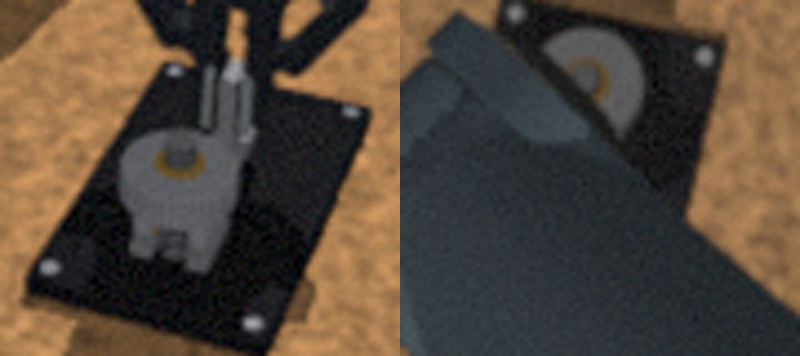

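Request:
move_arm(moves=[[[0.97, -0.24, 0.5, 0, 0, 0, 0], [0.97, -0.24, 0, 0, 0, 0, 0], [0, 0, 0, 0, 0, 0, 0]]])

```text
clock: 10.9
position: [0.4978, 0.0554, 0.0487]
tool_rot: [-0.0, 0.124, 0.992, 0.0]
force: [-3.2, 0.9, 2.5]
finger_gap: 0.0108
```

Request:
move_arm(moves=[[[0.97, -0.24, 0.3, 0, 0, 0, 0], [0.97, -0.24, 0, 0, 0, 0, 0], [0, 0, 0, 0, 0, 0, 0]]])

```text
clock: 11.15
position: [0.4998, 0.0545, 0.0487]
tool_rot: [-0.0, 0.124, 0.992, -0.0]
force: [-1.0, 0.5, -0.5]
finger_gap: 0.0109
```

Request:
move_arm(moves=[[[0.97, -0.24, 0, 0, 0, 0, 0], [0.97, -0.24, 0, 0, 0, 0, 0], [0, 0, 0, 0, 0, 0, 0]]])

```text
clock: 11.4
position: [0.4999, 0.0545, 0.0487]
tool_rot: [-0.002, 0.123, 0.992, -0.001]
force: [-6.4, 1.2, 2.4]
finger_gap: 0.0111
```

Request:
move_arm(moves=[[[0.97, -0.24, 0, 0, 0, 0, 0], [0.97, -0.24, 0, 0, 0, 0, 0], [0, 0, 0, 0, 0, 0, 0]]])

```text
clock: 11.65
position: [0.4999, 0.0545, 0.0487]
tool_rot: [-0.003, 0.123, 0.992, -0.001]
force: [-11.6, 2.6, 9.0]
finger_gap: 0.0108
```

Request:
move_arm(moves=[[[-3.2, 0.8, 0, 0, 0, 0, 0], [0, 0, 0, 0, 0, 0, 0], [0, 0, 0, 0, 0, 0, 0]]])

```text
clock: 11.9
position: [0.4998, 0.0546, 0.0488]
tool_rot: [-0.001, 0.124, 0.992, -0.0]
force: [-4.5, 0.5, 0.7]
finger_gap: 0.0107
```

Request:
move_arm(moves=[[[0, 0, 0, 0, 0, 0, 0.15], [0, 0, 0, 0, 0, 0, 0.25], [0, 0, 0, 0, 0, 0, 0.35], [0, 0, 0, 0, 0, 0, 0.4], [0, 0, 0, 0, 0, 0, 0.4]]])

```text
clock: 12.32
position: [0.5011, 0.0545, 0.0492]
tool_rot: [0.0, 0.124, 0.992, 0.0]
force: [0.1, -0.5, -0.7]
finger_gap: 0.0337
```

```bash
python3 - <<'E'
from h import *
st();im3=snap('scene','s10.png');im2=snap('wrist','w10.png')
a=cv2.resize(im3[180:260,310:400],(400,356),interpolation=cv2.INTER_CUBIC);b=cv2.resize(im2,(570,356))
cv2.imwrite('pics/c10.png',np.hstack([a,b[:,85:485]]))
E
```

```text
t 12.32 pos [501.1  54.5  49.2] yaw 2.8934 zax [ 9.e-04  2.e-04 -1.e+00] F [ 0.08 -0.53 -0.69] T [-0.05 -0.02 -0.01] gap 33.7 j7 0.559
```

View pics/c10.png

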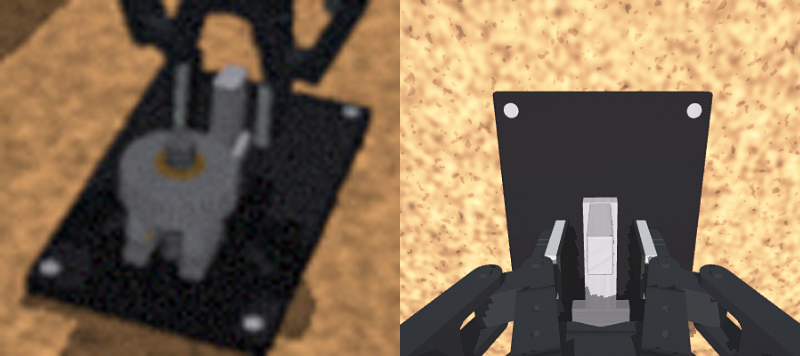

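Request:
move_arm(moves=[[[0, 0, 5, 0, 0, 0, 0.5], [0, 0, 35, 0, 0, 0, 0.6], [0, 0, 40, 0, 0, 0, 0.8], [0, 0, 40, 0, 0, 0, 1], [19, -4.5, 11, 0, 0, 0.08, 1], [19, -4.5, 0, 0, 0, 0.12, 1], [19, -4.5, 0, 0, 0, 0.12, 1], [19, -4.5, 0, 0, 0, 0.12, 1]]])

```text
clock: 13.08
position: [0.5775, 0.0361, 0.1811]
tool_rot: [0.001, -0.099, 0.995, -0.0]
force: [-0.8, -0.5, -0.5]
finger_gap: 0.085
```

```bash
python3 - <<'E'
from h import *
s=st();print(np.round(s['joints'],2),np.round(s['joint_velocities'],2))
E
```

```text
t 13.08 pos [577.5  36.1 181.1] yaw -2.9439 zax [ 1.6e-03 -8.0e-04 -1.0e+00] F [-0.76 -0.55 -0.53] T [ 0.01  0.03 -0.01] gap 85.0 j7 1.166
[ 0.56  0.57 -0.96  1.8   0.53  1.05  1.17] [ 0.05  0.48 -0.18 -0.52  0.39  0.35  1.35]
```

Request:
move_arm(moves=[[[0, 0, 0, 0, 0, 0.12, 1], [0, 0, 0, 0, 0, 0.12, 1], [0, 0, 0, 0, 0, 0.12, 1], [0, 0, 0, 0, 0, 0.12, 1], [0, 0, 0, 0, 0, 0.12, 1], [0, 0, 0, 0, 0, 0.12, 1], [0, 0, 0, 0, 0, 0, 1], [0, 0, 0, 0, 0, 0, 1]]])

```text
clock: 13.75
position: [0.5764, 0.0365, 0.1801]
tool_rot: [-0.0, -0.439, 0.898, 0.0]
force: [0.6, 0.2, -0.1]
finger_gap: 0.0855
```

```bash
python3 - <<'E'
from h import *
s=st();print(np.round(s['joints'],2));snap('wrist','w11.png');st()
E
```

```text
t 13.75 pos [576.4  36.5 180.1] yaw -2.2325 zax [-3.e-04  6.e-04 -1.e+00] F [ 0.59  0.19 -0.12] T [ 0.03  0.03 -0.01] gap 85.5 j7 1.775
[ 0.65  0.65 -1.13  1.8   0.65  1.12  1.77]
t 13.8 pos [576.4  36.5 180.1] yaw -2.2323 zax [-1.e-04  1.e-04 -1.e+00] F [ 0.46 -0.28 -0.12] T [-0.02 -0.04 -0.  ] gap 85.8 j7 1.775
```

View pics/w11.png

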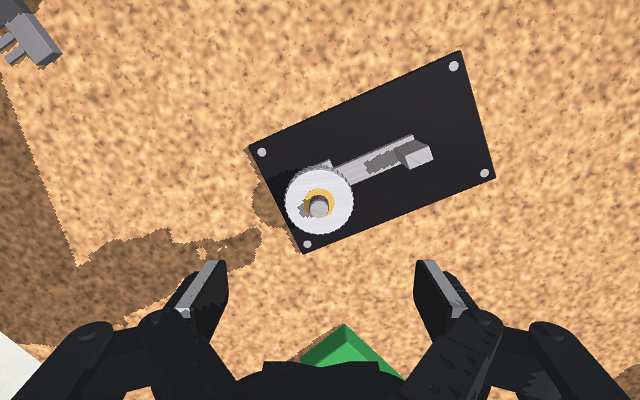

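```bash
python3 - <<'E'
from h import *
im=cv2.imread('pics/w11.png'); cv2.imwrite('pics/w11z.png',cv2.resize(im[150:260,240:380],(764,600),interpolation=cv2.INTER_CUBIC))
E
```

```text
(no output)
```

View pics/w11z.png

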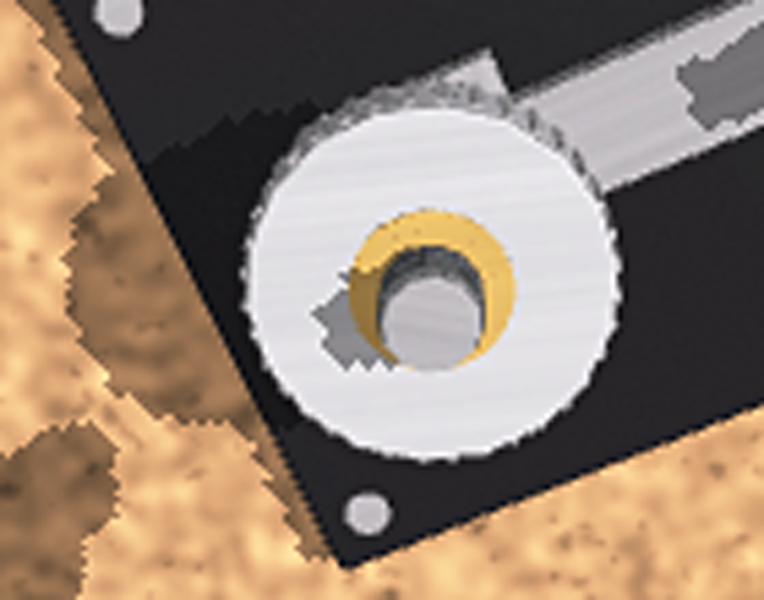

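```bash
python3 - <<'E'
from h import *
z=lambda a:np.array(a)/5.457+[240,150]-0.4
M=wristM()
print('post',ray('wrist',z([[434,324]]),.08,M))
for h in (.063,.065,.067):
    e=ray('wrist',z([[245,284],[622,284],[434,108],[434,460]]),h,M); print(h,e.mean(0)[:2],np.linalg.norm(e[0]-e[1]),np.linalg.norm(e[2]-e[3]), (e[0]+e[1])[:2]/2)
E
```

```text
post [[0.57737699 0.03576267 0.08      ]]
0.063 [0.57763789 0.03591678] 0.05419346768900999 0.05324728362995958 [0.57740383 0.03555659]
0.065 [0.57723014 0.03540794] 0.05374197640519778 0.05280367510164834 [0.57699803 0.03505075]
0.067 [0.57682238 0.03489909] 0.053290485121385484 0.05236006657333705 [0.57659223 0.03454491]
```

Request:
move_arm(moves=[[[0.9, -0.8, -20, 0, 0, 0, 1], [0, 0, -30, 0, 0, 0, 1], [0, 0, -30, 0, 0, 0, 1], [0, 0, -25, 0, 0, 0, 0.9], [0, 0, -15, 0, 0, 0, 0.85], [0, 0, 0, 0, 0, 0, 0.8], [0, 0, 0, 0, 0, 0, 0.8]]], grip_force=25)

```text
clock: 14.38
position: [0.5775, 0.0362, 0.0603]
tool_rot: [-0.0, -0.44, 0.898, 0.0]
force: [0.0, -0.2, 0.7]
finger_gap: 0.0683
```

```bash
python3 - <<'E'
from h import *
st();im=snap('wrist','w12.png');im3=snap('scene','s12.png')
a=cv2.resize(im3[160:260,290:410],(400,333),interpolation=cv2.INTER_CUBIC);b=cv2.resize(im,(533,333))
cv2.imwrite('pics/c12.png',np.hstack([a,b[:,66:466]]))
E
```

```text
t 14.38 pos [577.5  36.2  60.3] yaw -2.2299 zax [-2.e-04  2.e-04 -1.e+00] F [ 0.02 -0.15  0.74] T [ 0.04  0.03 -0.  ] gap 68.3 j7 1.658
```

View pics/c12.png

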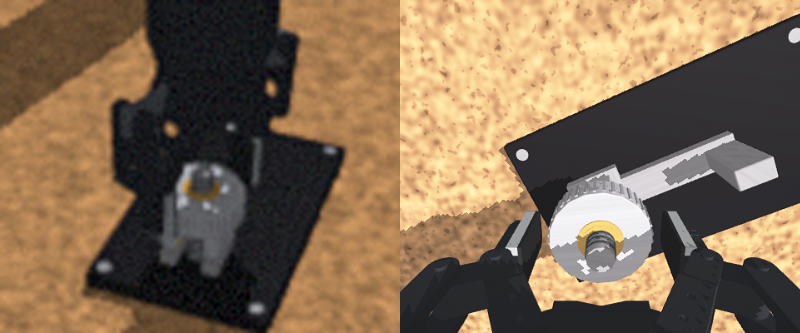

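Request:
move_arm(moves=[[[0, 0, 0, 0, 0, 0, 0.6], [0, 0, 0, 0, 0, 0, 0.5], [0, 0, 0, 0, 0, 0, 0.5], [0, 0, 0, 0, 0, 0, 0.5], [0, 0, 0, 0, 0, 0, 0.5], [0, 0, 0, 0, 0, 0, 0.5]]], grip_force=25)

```text
clock: 14.98
position: [0.5781, 0.0365, 0.0619]
tool_rot: [0.001, -0.44, 0.898, -0.0]
force: [-1.0, 0.6, 5.7]
finger_gap: 0.0529
```

```bash
python3 - <<'E'
from h import *
st()
E
```

```text
t 14.98 pos [578.1  36.5  61.9] yaw -2.2296 zax [ 2.3e-03  3.0e-04 -1.0e+00] F [-0.95  0.63  5.72] T [-0.    0.46 -0.02] gap 52.9 j7 1.658
```

Request:
move_arm(moves=[[[0, 0, 1.5, 0, 0, 0, 0.5], [0, 0, -0.3, 0, 0, -0.12, 0.5], [0, 0, -0.3, 0, 0, -0.12, 0.5], [0, 0, -0.31, 0, 0, -0.12, 0.5], [0, 0, -0.31, 0, 0, -0.12, 0.5], [0, 0, 0, 0, 0, 0, 0.5]]])

```text
clock: 15.48
position: [0.5782, 0.0362, 0.061]
tool_rot: [0.001, -0.214, 0.977, -0.0]
force: [2.2, 2.0, -3.5]
finger_gap: 0.0528
```

```bash
python3 - <<'E'
from h import *
st()
E
```

```text
t 15.48 pos [578.2  36.2  61. ] yaw -2.7112 zax [ 2.5e-03  4.0e-04 -1.0e+00] F [ 2.24  2.03 -3.51] T [ 0.38 -0.47 -0.07] gap 52.8 j7 1.241
```

Request:
move_arm(moves=[[[0, 0, -0.9, 0, 0, -0.12, 0.5], [0, 0, -0.31, 0, 0, -0.12, 0.5], [0, 0, -0.31, 0, 0, -0.12, 0.5], [0, 0, -0.31, 0, 0, -0.12, 0.5], [0, 0, 0, 0, 0, 0, 0.5]]])

```text
clock: 15.9
position: [0.5783, 0.036, 0.0596]
tool_rot: [0.001, 0.023, 1.0, -0.0]
force: [0.4, -0.4, 3.6]
finger_gap: 0.053
```

Request:
move_arm(moves=[[[0, 0, -0.25, 0, 0, -0.1, 0.5], [0, 0, -0.26, 0, 0, -0.1, 0.5], [0, 0, 0, 0, 0, 0, 0.5]]])

```text
clock: 16.15
position: [0.5783, 0.036, 0.059]
tool_rot: [0.001, 0.122, 0.993, 0.0]
force: [1.2, 0.3, 4.7]
finger_gap: 0.053
```

```bash
python3 - <<'E'
from h import *
st()
E
```

```text
t 16.15 pos [578.3  36.   59. ] yaw 2.8969 zax [ 2.2e-03 -3.0e-04 -1.0e+00] F [1.16 0.29 4.67] T [-0.05 -0.15 -0.08] gap 53.0 j7 0.666
```

Request:
move_arm(moves=[[[0, 0, 0.65, 0, 0, -0.1, 0.5], [0, 0, -0.25, 0, 0, -0.1, 0.5], [0, 0, 0, 0, 0, 0, 0.5]]])

```text
clock: 16.4
position: [0.5782, 0.0359, 0.0586]
tool_rot: [0.001, 0.22, 0.975, 0.0]
force: [3.2, 1.0, 0.1]
finger_gap: 0.0532
```

Request:
move_arm(moves=[[[0, 0, -0.25, 0, 0, -0.1, 0.5], [0, 0, -0.26, 0, 0, -0.1, 0.5], [0, 0, 0, 0, 0, 0, 0.5]]])

```text
clock: 16.65
position: [0.5781, 0.0358, 0.0581]
tool_rot: [0.001, 0.316, 0.949, 0.0]
force: [3.8, -0.2, 0.4]
finger_gap: 0.0528
```

```bash
python3 - <<'E'
from h import *
st()
E
```

```text
t 16.65 pos [578.1  35.8  58.1] yaw 2.4982 zax [ 0.0016  0.     -1.    ] F [ 3.79 -0.19  0.44] T [ 0.02 -0.65 -0.1 ] gap 52.8 j7 0.332
```

Request:
move_arm(moves=[[[0.5, 0, -0.25, 0, 0, -0.1, 0.5], [0, 0, -0.26, 0, 0, -0.1, 0.5], [0, 0, 0, 0, 0, 0, 0.5]]])

```text
clock: 16.9
position: [0.5781, 0.0357, 0.0575]
tool_rot: [0.0, 0.409, 0.912, -0.0]
force: [1.3, -0.9, 1.9]
finger_gap: 0.0528
```

Request:
move_arm(moves=[[[0, 0, -0.25, 0, 0, -0.1, 0.5], [0, 0, -0.26, 0, 0, -0.1, 0.5], [0, 0, 0, 0, 0, 0, 0.5]]])

```text
clock: 17.15
position: [0.5781, 0.0357, 0.057]
tool_rot: [0.0, 0.498, 0.867, -0.0]
force: [1.3, -1.5, 3.9]
finger_gap: 0.0527
```

```bash
python3 - <<'E'
from h import *
st()
E
```

```text
t 17.15 pos [578.1  35.7  57. ] yaw 2.0988 zax [ 4.e-04 -5.e-04 -1.e+00] F [ 1.3  -1.53  3.86] T [-0.12 -0.39 -0.07] gap 52.7 j7 -0.0
```

Request:
move_arm(moves=[[[0, 0, 0.35, 0, 0, -0.1, 0.5], [0, 0, -0.25, 0, 0, -0.1, 0.5], [0, 0, 0, 0, 0, 0, 0.5]]])

```text
clock: 17.4
position: [0.5779, 0.0356, 0.0566]
tool_rot: [0.0, 0.582, 0.813, -0.0]
force: [3.1, -1.5, -0.8]
finger_gap: 0.0533
```

```bash
python3 - <<'E'
from h import *
st()
E
```

```text
t 17.4 pos [577.9  35.6  56.6] yaw 1.8989 zax [ 1.e-04 -3.e-04 -1.e+00] F [ 3.07 -1.48 -0.81] T [-0.15 -0.66 -0.05] gap 53.3 j7 -0.165
```

Request:
move_arm(moves=[[[0, 0, -0.25, 0, 0, -0.1, 0.5], [0, 0, -0.25, 0, 0, -0.1, 0.5], [0, 0, 0, 0, 0, 0, 0.5]]])

```text
clock: 17.65
position: [0.5779, 0.0356, 0.0561]
tool_rot: [0.0, 0.66, 0.751, -0.0]
force: [2.3, -1.1, -0.5]
finger_gap: 0.0528
```

```bash
python3 - <<'E'
from h import *
st()
E
```

```text
t 17.65 pos [577.9  35.6  56.1] yaw 1.6991 zax [-1.e-04 -4.e-04 -1.e+00] F [ 2.26 -1.15 -0.51] T [-0.18 -0.65 -0.06] gap 52.8 j7 -0.329
```

Request:
move_arm(moves=[[[0, 0, -0.25, 0, 0, -0.1, 0.5], [0, 0, -0.25, 0, 0, -0.1, 0.5], [0, 0, 0, 0, 0, 0, 0.5]]])

```text
clock: 17.9
position: [0.5778, 0.0356, 0.0561]
tool_rot: [0.0, 0.732, 0.681, -0.0]
force: [0.9, -0.4, 3.5]
finger_gap: 0.0532
```

```bash
python3 - <<'E'
from h import *
st()
E
```

```text
t 17.9 pos [577.8  35.6  56.1] yaw 1.4991 zax [-2.e-04 -7.e-04 -1.e+00] F [ 0.93 -0.41  3.52] T [-0.36 -0.38 -0.1 ] gap 53.2 j7 -0.493
```

Request:
move_arm(moves=[[[0, 0, -0.25, 0, 0, -0.1, 0.5], [0, 0, -0.25, 0, 0, -0.1, 0.5], [0, 0, 0, 0, 0, 0, 0.5]]])

```text
clock: 18.15
position: [0.5777, 0.0356, 0.0561]
tool_rot: [0.0, 0.796, 0.605, -0.0]
force: [0.3, -1.0, 6.3]
finger_gap: 0.0533
```

```bash
python3 - <<'E'
from h import *
st()
E
```

```text
t 18.15 pos [577.7  35.6  56.1] yaw 1.2991 zax [-4.e-04 -9.e-04 -1.e+00] F [ 0.26 -0.97  6.33] T [-0.47 -0.05 -0.16] gap 53.3 j7 -0.657
```

Request:
move_arm(moves=[[[0, 0, 1, 0, 0, 0.09, 0.5], [0, 0, 0, 0, 0, 0.09, 0.5], [0, 0, 0, 0, 0, 0, 0.5], [0, 0, 0, 0, 0, 0, 0.5]]])

```text
clock: 18.48
position: [0.5778, 0.0356, 0.0561]
tool_rot: [-0.0, 0.74, 0.673, -0.0]
force: [2.4, -1.0, -0.5]
finger_gap: 0.053
```

```bash
python3 - <<'E'
from h import *
st()
E
```

```text
t 18.48 pos [577.8  35.6  56.1] yaw 1.4767 zax [-3.e-04  3.e-04 -1.e+00] F [ 2.43 -0.96 -0.51] T [-0.28 -0.55  0.07] gap 53.0 j7 -0.511
```

Request:
move_arm(moves=[[[0, 0, 0, 0, 0, 0, 0.7], [0, 0, 0, 0, 0, 0, 0.8], [0, 0, 0, 0, 0, 0, 0.8], [0, 0, 0, 0, 0, 0, 0.8], [0, 0, 10, 0, 0, 0, 0.8], [0, 0, 30, 0, 0, 0, 0.8], [0, 0, 40, 0, 0, 0, 0.8], [0, 0, 40, 0, 0, 0, 0.8]]])

```text
clock: 19.15
position: [0.5768, 0.0361, 0.1777]
tool_rot: [-0.001, 0.74, 0.672, -0.001]
force: [1.3, -0.8, -0.2]
finger_gap: 0.0684
```

Request:
move_arm(moves=[[[0, 0, 20, 0, 0, 0, 0.8], [-20, 0, 20, 0, 0, 0, 0.8], [-40, 0, 20, 0, 0, 0, 0.8], [-40, 0, 0, 0, 0, 0, 0.8], [0, 0, 0, 0, 0, 0, 0.8], [0, 0, 0, 0, 0, 0, 0.8]]])

```text
clock: 19.65
position: [0.4784, 0.0358, 0.2359]
tool_rot: [0.001, 0.74, 0.672, -0.0]
force: [1.1, 0.1, 0.4]
finger_gap: 0.0686
```

```bash
python3 - <<'E'
from h import *
st();im3=snap('scene','s13.png');im=snap('wrist','w13.png')
a=cv2.resize(im3[170:270,300:420],(400,333),interpolation=cv2.INTER_CUBIC);b=cv2.resize(im,(533,333))
cv2.imwrite('pics/c13.png',np.hstack([a,b[:,66:466]]))
E
```

```text
t 19.65 pos [478.4  35.8 235.9] yaw 1.4749 zax [ 4.0e-04 -1.8e-03 -1.0e+00] F [1.05 0.08 0.35] T [ 0.02 -0.02  0.03] gap 68.6 j7 -0.375
```

View pics/c13.png

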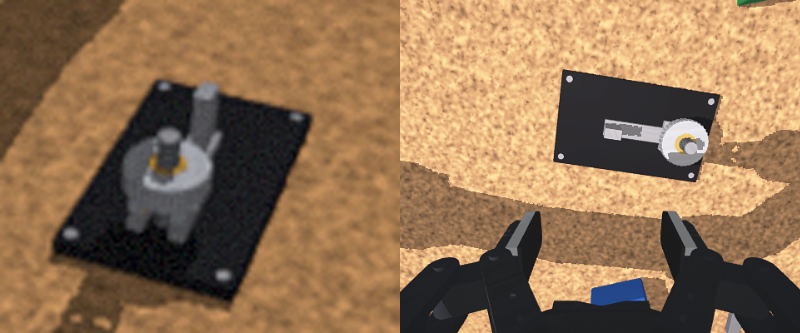

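View pics/s13.png

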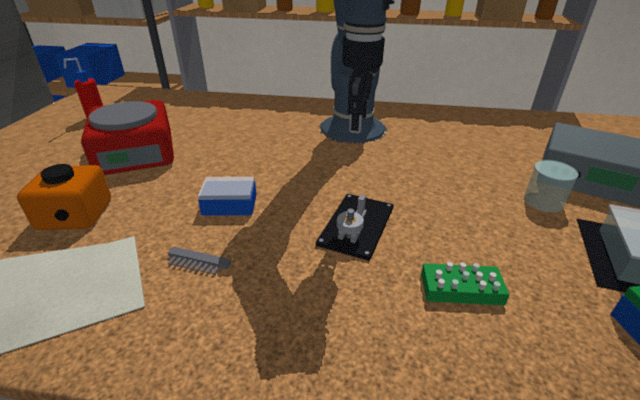

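```bash
python3 - <<'E'
from h import *
im=cv2.imread('pics/w13.png'); cv2.imwrite('pics/w13z.png',cv2.resize(im[75:225,260:470],(800,571),interpolation=cv2.INTER_CUBIC))
im=snap('top','t13.png'); cv2.imwrite('pics/t13z.png',cv2.resize(im[170:280,240:340],(545,600),interpolation=cv2.INTER_CUBIC))
E
```

```text
(no output)
```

View pics/w13z.png

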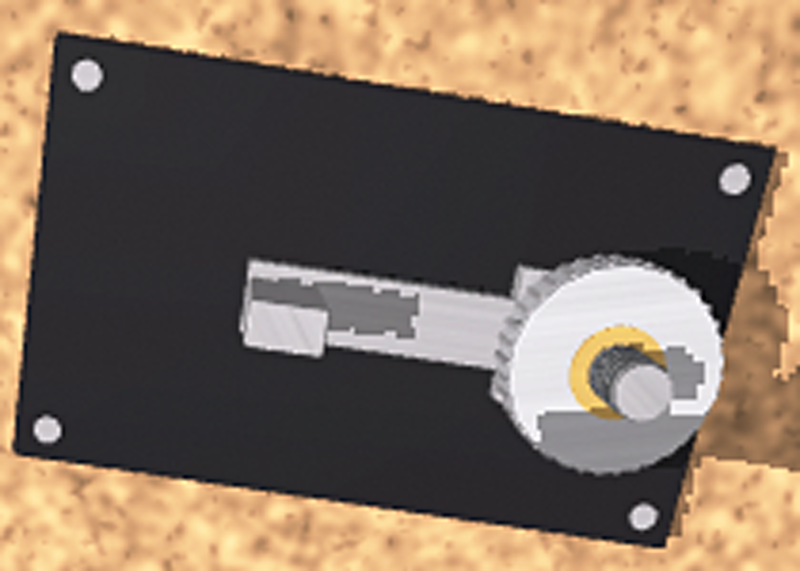

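```bash
python3 - <<'E'
from h import *
z=lambda a:np.array(a)/3.81+[260,75]-0.4
M=wristM()
S=ray('wrist',z([[735,179],[643,517],[47,430],[87,75]]),.012,M)
# screws at x=.045-.01.., assume 0.01 inset
l=np.array([[.035,-.05],[.035,.05],[-.145,.05],[-.145,-.05]]); l2=l*[1,-1]
for L in (l,l2):
    p,e=pl(S,L);print(p,(e*1e3).round(1))
    c,s=np.cos(p[2]),np.sin(p[2]);Ri=np.array([[c,s],[-s,c]])
    loc=lambda uv,h:(((ray('wrist',z(uv),h,M)[:,:2]-p[:2])@Ri.T)*1e3).round(1)
    print('tab top',loc([[246,298],[328,310],[323,357],[242,345]],.06).tolist(),'foot rear top',loc([[250,262]],.02).tolist(),'foot side',loc([[250,262],[510,297]],.02).tolist(),'post',loc([[641,391]],.08),'collar',loc([[616,369]],.056))
E
```

```text
[ 0.57957877  0.03644949 -0.24737761] [-24.4 -96.9  24.8  96.9  24.4  96.9 -24.8 -96.9]
tab top [[-95.1, 4.9], [-74.7, 5.0], [-73.9, -6.8], [-94.2, -6.8]] foot rear top [[-94.0, 8.4]] foot side [[-94.0, 8.4], [-21.3, 9.7]] post [[-1.3  0.4]] collar [[0.1 0.5]]
[ 0.57956635  0.03640041 -0.24829797] [ 0.1 -0.   0.2 -0.1 -0.1  0.  -0.2  0.1]
tab top [[-95.1, 4.8], [-74.7, 5.0], [-73.9, -6.8], [-94.2, -6.8]] foot rear top [[-94.0, 8.4]] foot side [[-94.0, 8.4], [-21.3, 9.8]] post [[-1.3  0.5]] collar [[0.1 0.6]]
```

```bash
python3 - <<'E'
from h import *
st(); print(order.finish_job())
E
```

```text
t 19.8 pos [481.6  35.9 235.7] yaw 1.4736 zax [ 1.5e-03  4.0e-04 -1.0e+00] F [ 0.62  0.65 -1.26] T [-0.05  0.03  0.02] gap 68.0 j7 -0.375
the job is handed in; nothing more can be done
None
```

I slid the gauge home on the plate, turned the collar down until it nipped the gauge's top, and handed the job in at 19.8 s.

- **Gauge:** I carried it by the tab, set it on the plate and slid it in until the post stopped it, at about 12 N. In the last wrist picture the tab centre is about 84.5 mm behind the post axis, where 84 mm is fully home. It sits within about 1 mm sideways and in line with the plate.
- **Collar:** First touch came after about 6 mm of thread, when the tool stopped sinking while the collar still turned. I ran on to about 1 mm past touch before I noticed, with the arm also pressing about 6 N. That makes at most about 17 N on the anvil by my estimate, below the 25 N crush limit. I then backed off 0.18 rad, leaving about 0.5 mm of run-on, or roughly 4–6 N by calculation. The tool height stayed the same through the back-off, which suggests the collar is still nipped.
- **Not tested:** I did not tug the gauge to confirm the nip.
- **Release:** The gripper is clear and touches nothing. The tip box, tube rack and comb look unmoved in the scene picture.

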